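# Stack an avionics module in its assembly fixture

## Robot

A 7-joint arm with a two-finger parallel gripper is mounted at the origin on the work surface. World frame = base frame: x ahead of the robot, y to its left, z up, the work surface at z = 0. Lengths are in m, angles in rad, forces in N, time in s.
With the tool pointing down it reaches from about 0.4 to 0.875 m from the base axis. Payload 19.3 kg.
Tool frame: the origin (TCP) lies midway between the tips of the shut fingers; the grasp point (between the pads) lies 19 mm behind it; z points along the fingers, y is the line along which they close (so a half turn about z gives the same grasp; the last joint's range is limited). The gripper opens to 85 mm and grips with 20 to 120 N. Pads are 22 mm wide; open, the fingers measure 114 mm over their backs; the gripper's body (76 mm by 85 mm) begins 54 mm behind the grasp point. The pads swing forward as they close: fully open they stand 13 mm farther back than shut.
Start: joints at [-1.387, 0.521, -0.036, 1.599, 0.021, 1.021, -0.113], TCP at [0.157, 0.605, 0.231] pointing down, gripper open.
Joint ranges: [-2.91, 2.91], [-0.3, 2.13], [-1.5, 1.42], [0.17, 2.43], [-1.26, 4.41], [0.16, 1.93], [-2.52, 2.52]. Speed limits (rad/s): [1.89, 1.89, 2.39, 2.39, 3.01, 3.01, 3.01].

## Interface

Orientations are given as [roll, pitch, yaw] about the fixed x, y, z axes, in that order (R = Rz(yaw) Ry(pitch) Rx(roll)).
In Python, from workcell import * gives the robot as it stands.
- The arm moves only by the shell command python3 -m creep 'ROWS' [FORCE]. ROWS is JSON, a list that holds one entry, the list of rows, each a list of 7 numbers: the closure, from -1 (fully open) to 1 (shut), then the shift along the tool's x, y, z in m, then the turn, a rotation vector about the tool's x, y, z in degrees. A call has 1 to 10 rows; each row shifts and turns the commanded pose from where the row before left it, along the tool's axes as they then stand; what a row does not reach is not made up. A row lasts 1/10 s, in which the tool goes at most 50 mm and 8.59 degrees, less where a joint would pass 70% of its speed; a pose out of reach is approached as far as the arm can. A call is refused whole if a number of a shift passes 0.05 or a number of a turn 8.59, either way. A call with a gripper value outside its range is refused whole. The fingers move at their own pace and stop on an object; FORCE is the grip in N (left out, the last holds). Time passes only in rows, so rows that do not move let the fingers close. It gives the time, the measured TCP pose, the force, the opening and the grip force at its end, in the units of the state.
- observe(): the state, without advancing time (a new reading comes with each control period).
- grab_frame(name): name is "side" or "top" or "wrist"; returns a dict with "image" (420x560x3 uint8, red, green, blue), "range_z" (420x560 float32, m along the optical axis (not along the pixel's ray), 0 where there is no reading), "fx", "fy", "cx", "cy" (pixels), "k1" (the pictures are not rectified: a ray, as slopes to the right and down, at radius r is drawn at 1 + k1 r^2 times it, then the intrinsics apply), "R" (3x3) and "t" (3): a world point X has camera coordinates R X + t; the wrist camera has in their place "T_tool_cam" (4x4, takes a point from camera to tool coordinates, whose origin is the TCP and whose axes are the flange's). Camera axes: x right, y down, z forward; pixel columns grow to the right and rows downward; lengths in m; the calibration is good to about 2 mm. A picture is of the moment at which its call begins: read the wrist's pose just before it.
- job_done(): hands the job in; it is judged then, once.
Trained networks look in a picture, given as the dict that the camera call returned (one of the last four; its "shot" number tells which), for a name from the list of things; names that differ only in an ending like _2 or _b are one class to them, and where a whole thing is asked for, a point or a joint stands for the part that bears it (a point fixed in the world has none). Each returns a list of dicts, best first, with "confidence" (0 to 1); they miss things now and then, are a little off and sometimes report something else, mostly with a low value. They report only what shows in the picture. A call takes as long as a camera call. They do not tell look-alikes from the thing itself.
- find_in(picture, thing): "extent" ([centre column, centre row, width, height] in pixels, round what is visible of it).
- outline_of(picture, thing): "region" (420x560 bool, what is visible of it) and "extent" ([centre column, centre row, width, height] in pixels, round what is visible of it).
- tip_of(picture, thing): "position" ([column, row] in pixels: a listed point, or the origin of a listed thing).
The state is a dict: "clock": time; "qpos": joint angles; "qd": joint speeds; "joint_efforts": joint torques, N m; "position": TCP position; "tool_rot": TCP orientation; "force": force on the tool from outside, world axes, zero at the start; "moment": the same for the moment, N m; "grip_width": finger opening in m; "finger_force": force on a finger pad.
Only numpy, scipy, OpenCV 4.12 (cv2) and the standard library are available. Lean on these libraries where they do the work, as an engineer would, in place of code of your own. Each camera call takes 0.05 s, during which the arm holds its last target. There are 200 camera calls.

## Task

Draw the black chassis out of its storage bay by the end that sticks out, set it down on the bench clear of the bay and let go, then take it again across its middle and lower it into the pocket of the blue fixture. Then put the orange spacer frame on it and the finned aluminium cover on top of that, in this order, each upright, square in the pocket and fully down on the one below. Do not drop any of the parts, and leave the other things on the bench where they are.

Things in the scene. Friction and masses are not known exactly. Their poses are not given: they have to be found in the camera images.
- pocket (a point): Centre of the pocket floor of the blue assembly fixture, 10 mm above the bench. The pocket is a rectangle 124 mm (along x) by 60 mm (along y), z up. The middle 52 mm of both long sides has no wall at all, down to the base, for the fingers; everywhere else there is wall, so a part can be lowered in only when held across its middle.
- fixture: The assembly fixture, fixed to the bench: aluminium base 170 (x) x 100 (y) x 10 mm with blue plastic walls round the pocket. Walls are 8 mm thick and rise straight to 60 mm above the pocket floor, then lean outward as a lead-in lip about 4 mm wide to 68 mm above the pocket floor. Origin at the centre of its underside, axes as the pocket's.
- bay_mouth (a point): Centre of the open mouth of the storage bay, at bench level. The bay is a fixed low grey steel bridge with a pink and green top, 80 mm deep, 76 mm wide, roof top 55 mm above the bench, roof underside 50 mm, 68 mm clear inside, no floor of its own, closed at the rear. x points into the bay, square to the mouth; z up.
- chassis_centre (a point): Centre, half-way up, of the module chassis: black open-topped box 120 x 56 x 36 mm with a green circuit board inside, about 0.4 kg, standing upright on the bench. It starts in the bay with its length along the bay's x (to within a few degrees) and 46 to 52 mm of it sticking out of the mouth; the rest is under the roof. Its x runs along the length, y across the width, z up.
- spacer_centre (a point): Centre, half-way up, of the spacer: orange plastic rectangular frame 120 x 56 x 18 mm with an open window 100 x 36 mm, about 0.1 kg, flat on the bench. Its x runs along the length, y across the width, z up.
- cover_centre (a point): Centre, half-way up, of the cover: bare aluminium heat-sink plate 120 x 56 x 22 mm (8 mm plate with six fins standing up along its length, the outer ones flush with its long sides), about 0.24 kg, flat on the bench, fins up. It can go on either way round. Its x runs along the length, y across the width, z up.
- blank: Bystander: grey blanking plate with a red tag, 105 x 40 x 14 mm, lying among the parts; not part of this module. Origin at the centre of its underside.
- relay_box: Bystander: black relay box 90 x 70 x 50 mm with a green and white card on top. Origin at the centre of its underside.
- screw_jar: Bystander: pale translucent jar with white cap, 60 mm across, 75 mm high. Origin at the centre of its underside.
- driver: Bystander: red-handled screwdriver 200 mm long lying on the bench. Origin at the middle of its length, on the bench.
- carton: Bystander: plain cardboard carton 110 x 80 x 60 mm. Origin at the centre of its underside.
There are look-alikes about, which are no part of the job. There is more than one size of the part that bears spacer_centre; the job needs the middle-sized.

How it is judged:
By the outcome, as a careful person would: the job done as asked, in the order asked, and still so for the second after the job is handed in, with the robot touching nothing.
It also fails if it takes over 72 s, if anything falls off the work surface, if the arm or the gripper's body presses on something with over 40 N, if the wrist force passes 120 N, or if a joint passes its speed limit or range.

## Working session

There is one attempt and no reset: what is moved stays moved. The work goes in short steps, Python scripts to look and compute and a shell command to move; the robot and the scene stay as the last step left them, time stands still between calls to the robot, and variables do not carry over. Pictures are saved under pics/ and viewed, at most 10 in all, crops included, and the job is handed in when it is done.

```bash
ls; mkdir -p pics; cat > h.py <<'E'
from workcell import *
import numpy as np, cv2
from scipy.spatial.transform import Rotation as Rn
def pose(s=None):
    s=s or observe()
    T=np.eye(4);T[:3,:3]=Rn.from_euler('xyz',s['tool_rot']).as_matrix();T[:3,3]=s['position'];return T
def grab(n):
    P=pose(); f=grab_frame(n)
    if n=='wrist': f['Twc']=P@np.array(f['T_tool_cam'])
    else:
        T=np.eye(4);T[:3,:3]=np.array(f['R']).T;T[:3,3]=-T[:3,:3]@np.array(f['t']);f['Twc']=T
    return f
def rays(f,uv):
    K=np.array([[f['fx'],0,f['cx']],[0,f['fy'],f['cy']],[0,0,1.]])
    uv=np.asarray(uv,float).reshape(-1,1,2)
    d=cv2.undistortPoints(uv,K,np.array([f['k1'],0,0,0.])).reshape(-1,2)
    return np.c_[d,np.ones(len(d))]
def at_z(f,uv,z):
    d=rays(f,uv)@f['Twc'][:3,:3].T;o=f['Twc'][:3,3]
    return o+d*((z-o[2])/d[:,2])[:,None]
def cloud(f,mask):
    v,u=np.nonzero(mask&(f['range_z']>0))
    p=rays(f,np.c_[u,v])*f['range_z'][v,u][:,None]
    return p@f['Twc'][:3,:3].T+f['Twc'][:3,3]
def rect(p):
    (c,s,a)=cv2.minAreaRect(p[:,:2].astype(np.float32))
    if s[0]<s[1]: s=s[::-1];a+=90
    a=(a+90)%180-90
    return np.round(c,4),np.round(s,4),round(a,1)
def save(f,n): cv2.imwrite('pics/'+n,f['image'][:,:,::-1])
E
cat > a.py <<'E'
from h import *
print(observe())
for n in ['top','side']:
    f=grab(n);save(f,n+'1.png');print(n,f['Twc'][:3,3].round(3))
    for t in ['fixture','pocket','bay_mouth','chassis_centre','spacer_centre','cover_centre','blank','relay_box','screw_jar','driver','carton']:
        if t in('pocket','bay_mouth'):
            for r in tip_of(f,t)[:2]: print(t,r['confidence'],r['position'],at_z(f,r['position'],0.01 if t=='pocket' else 0).round(3))
            continue
        for r in outline_of(f,t)[:4]:
            if r['confidence']<.3: continue
            p=cloud(f,r['region']); 
            if len(p)<10: continue
            z=np.percentile(p[:,2],90); q=p[abs(p[:,2]-z)<.006]
            print(t,round(r['confidence'],2),np.round(r['extent']),'ztop',z.round(3),*rect(q) if len(q)>4 else '')
E
python3 a.py
```

```text
pics
{'clock': 0.0, 'qpos': array([-1.38718868,  0.52201477, -0.03632477,  1.59994629,  0.02117322,
        1.02110055, -0.11278874]), 'qd': array([ 2.19930807e-03, -8.78264274e-05,  9.98634111e-05,  5.96017611e-05,
        1.79764751e-04, -1.62138930e-03, -1.65506415e-03]), 'joint_efforts': array([ 6.39834707e-04, -9.27098966e+01,  1.98011622e+00, -3.69930482e+01,
        1.78173662e-02,  8.23011564e-03, -2.74391931e-05]), 'position': array([0.15688232, 0.60467171, 0.23074738]), 'tool_rot': array([-3.14050884e+00,  5.44785454e-05,  2.88776892e+00]), 'force': array([0.59672735, 0.44593422, 0.11829959]), 'moment': array([-0.02211236,  0.00835672,  0.00123662]), 'finger_force': 0.0, 'grip_width': 0.08543185347221297}
top [ 0.275 -0.004  1.584]
fixture 0.57 [344. 210.  36.  59.] ztop 0.072 [ 0.5142 -0.2226] [0.1406 0.0776] 8.9
pocket 0.62 [344.1, 206.8] [[ 0.518 -0.224  0.01 ]]
bay_mouth 0.6 [264.1, 164.5] [[0.643 0.022 0.   ]]
chassis_centre 0.66 [264. 172.  20.  22.] ztop 0.037 [0.6124 0.0189] [0.0555 0.0508] 87.1
chassis_centre 0.61 [144. 150.  61.  11.] ztop 0.028 [0.6706 0.3398] [0
[... 1840 characters left out ...]
[ 0.5153 -0.2244] [0.1427 0.0768] 8.5
blank 0.54 [186. 165.  35.  18.] ztop 0.015 [0.4891 0.3651] [0.1033 0.0462] -2.2
blank 0.41 [306. 183.  37.  32.] ztop 0.056 [0.6768 0.0157] [0.0855 0.0796] -1.3
relay_box 0.75 [360. 360.  36.  54.] ztop 0.052 [ 0.3156 -0.4466] [0.0912 0.0694] 41.6
screw_jar 0.9 [372. 191.  22.  32.] ztop 0.075 [ 0.7644 -0.1689] [0.0559 0.0489] 70.3
screw_jar 0.68 [334. 255.  71.  70.] ztop 0.07 [ 0.5154 -0.2251] [0.1427 0.0754] 8.5
driver 0.6 [226. 141.  36.  23.] ztop 0.025 [0.6735 0.366 ] [0.1632 0.023 ] 88.7
carton 0.78 [128. 182.  50.  46.] ztop 0.06 [0.305  0.4114] [0.1113 0.0849] 13.4
carton 0.4 [333. 252.  65.  68.] ztop 0.07 [ 0.5154 -0.2247] [0.1427 0.0761] 8.5
```

```bash
python3 -c "
import cv2
a=cv2.imread('pics/top1.png');cv2.imwrite('pics/t.png',cv2.resize(a[90:340,90:450],(792,550),interpolation=cv2.INTER_CUBIC))"
```

```text
(no output)
```

View pics/t.png

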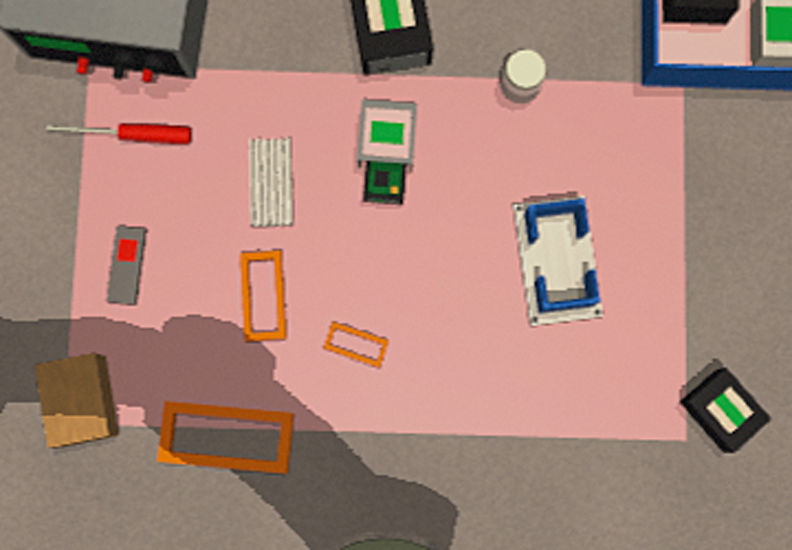

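Top view: chassis protrudes toward the robot from the bay (crop 388,180). The middle spacer is at (263,295), the cover at (270,180) and the fixture at (562,262). Moving above the mouth.

```bash
python3 -m creep '[[[-1,0,0,0,0,0,-7.25],[-1,0,0,0,0,0,-7.25],[-1,-0.026,-0.037,0,0,0,0],[-1,-0.026,-0.037,0,0,0,0],[-1,-0.026,-0.037,0,0,0,0],[-1,-0.026,-0.037,0,0,0,0],[-1,-0.026,-0.037,0,0,0,0],[-1,-0.026,-0.037,0,0,0,0],[-1,-0.026,-0.037,0,0,0,0],[-1,-0.026,-0.037,0,0,0,0]]]' 40
python3 -m creep '[[[-1,-0.026,-0.037,0,0,0,0],[-1,-0.026,-0.037,0,0,0,0],[-1,-0.026,-0.037,0,0,0,0],[-1,-0.026,-0.037,0,0,0,0],[-1,-0.026,-0.037,0,0,0,0],[-1,-0.026,-0.037,0,0,0,0],[-1,-0.026,-0.037,0,0,0,0],[-1,-0.026,-0.037,0,0,0,0],[-1,0,0,0,0,0,0],[-1,0,0,0,0,0,0]]]'
cat > look.py <<'E'
from h import *
import sys
f=grab('wrist');save(f,sys.argv[1]);P=pose();print('tcp',P[:3,3].round(4),'rpy',np.degrees(observe()['tool_rot']).round(2),'cam',f['Twc'][:3,3].round(3),f['Twc'][:3,2].round(2))
for t in sys.argv[2:]:
    t,zl,zh=t.split(':');
    for r in outline_of(f,t)[:3]:
        if r['confidence']<.3: continue
        m=cv2.erode(r['region'].astype(np.uint8),np.ones((3,3)))>0
        p=cloud(f,m);q=p[(p[:,2]>float(zl))&(p[:,2]<float(zh))]
        if len(q)>20: print(t,round(r['confidence'],2),np.round(r['extent']),'z',np.percentile(q[:,2],[10,50,90]).round(4),*rect(q),q[:,:2].min(0).round(4),q[:,:2].max(0).round(4))
E
python3 look.py w1.png chassis_centre:0.01:0.045 carton:.05:.065
python3 - <<'E'
E
```

```text
clock: 2.2
position: [0.3655, 0.3072, 0.2315]
tool_rot: [3.141, 0.0, 3.141]
force: [1.6, 0.7, 0.3]
grip_width: 0.0856
finger_force: 0.0
clock: 3.2
position: [0.5726, 0.0118, 0.231]
tool_rot: [-3.141, -0.0, 3.139]
force: [0.2, -0.1, 0.1]
grip_width: 0.0851
finger_force: 0.0
tcp [0.5723 0.013  0.2311] rpy [ 1.7998e+02 -2.0000e-02  1.7995e+02] cam [0.506 0.011 0.374] [ 0.26  0.   -0.97]
chassis_centre 0.62 [284. 226.  53.  60.] z [0.019  0.0211 0.0369] [0.6174 0.0179] [0.0591 0.0537] -2.9 [ 0.5871 -0.0091] [0.6481 0.0458]
```

View pics/w1.png

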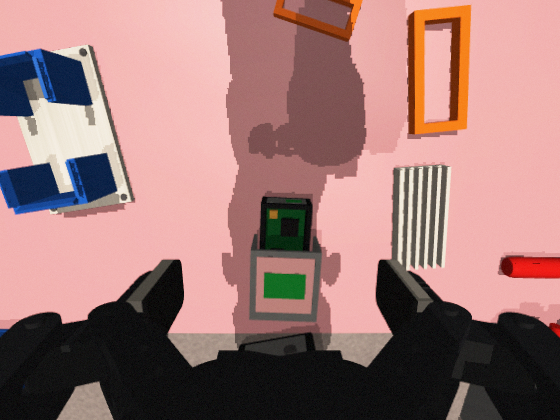

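The wrist view shows the chassis end at (286,225) with the bay behind it, roughly centred below, and its sides clear. Going down to grip.

```bash
python3 -m creep '[[[-1,-0.016,0.0035,0,0,0,2.85],[-1,-0.0155,0.0035,0.02,0,0,0],[-1,0,0,0.04,0,0,0],[-1,0,0,0.04,0,0,0],[-1,0,0,0.04,0,0,0],[-1,0,0,0.04,0,0,0],[-1,0,0,0.03,0,0,0],[-1,0,0,0.012,0,0,0],[-1,0,0,0.006,0,0,0],[-1,0,0,0,0,0,0]]]' 40
python3 -m creep '[[[0,0,0,0,0,0,0],[1,0,0,0,0,0,0],[1,0,0,0,0,0,0],[1,0,0,0,0,0,0],[1,0,0,0,0,0,0],[1,0,0,0,0,0,0],[1,0,0,0,0,0,0],[1,0,0,0,0,0,0]]]'
```

```text
clock: 4.35
position: [0.6044, 0.0193, 0.0039]
tool_rot: [3.141, 0.001, 3.092]
force: [-0.5, -0.1, -0.4]
grip_width: 0.0854
finger_force: 0.0
clock: 5.15
position: [0.6049, 0.019, 0.0047]
tool_rot: [3.141, 0.002, 3.091]
force: [-2.1, 0.9, 9.2]
grip_width: 0.0557
finger_force: 41.6
```

```bash
python3 -m creep '[[[1,0.005,0,-0.001,0,0,0],[1,0.01,0,0,0,0,0],[1,0.015,0,0,0,0,0],[1,0.015,0,0,0,0,0],[1,0.015,0,0,0,0,0],[1,0.015,0,0,0,0,0],[1,0.015,0,0,0,0,0],[1,0.01,0,0,0,0,0],[1,0.01,0,0,0,0,0],[1,0,0,0,0,0,0]]]'
python3 -m creep '[[[0,0,0,0,0,0,0],[-1,0,0,0,0,0,0],[-1,0,0,0,0,0,0],[-1,0,0,0,0,0,0],[-1,0,0,0,0,0,0]]]'
python3 -m creep '[[[-1,0,0,-0.02,0,0,0],[-1,0,0,-0.04,0,0,0],[-1,0,0,-0.04,0,0,0],[-1,0.01,0,-0.04,0,0,0],[-1,0.02,0,-0.03,0,0,0],[-1,0,0,0,0,0,0]]]'
python3 look.py w2.png chassis_centre:0.012:0.045
```

```text
clock: 6.15
position: [0.4928, 0.0245, 0.0046]
tool_rot: [3.142, -0.001, 3.091]
force: [-8.8, 1.1, 18.2]
grip_width: 0.0553
finger_force: 45.4
clock: 6.65
position: [0.4943, 0.0244, 0.0042]
tool_rot: [-3.142, -0.0, 3.091]
force: [0.2, 0.8, -0.7]
grip_width: 0.0855
finger_force: 0.0
clock: 7.25
position: [0.4641, 0.026, 0.1775]
tool_rot: [3.14, 0.004, 3.091]
force: [-0.0, 0.2, -1.0]
grip_width: 0.0854
finger_force: 0.0
tcp [0.4646 0.0262 0.1759] rpy [179.94   0.18 177.13] cam [0.397 0.028 0.321] [ 0.26 -0.01 -0.96]
chassis_centre 0.8 [277. 268.  62. 131.] z [0.0192 0.0213 0.0369] [0.536  0.0217] [0.1204 0.0557] -2.3 [ 0.4751 -0.0075] [0.5961 0.0513]
```

View pics/w2.png

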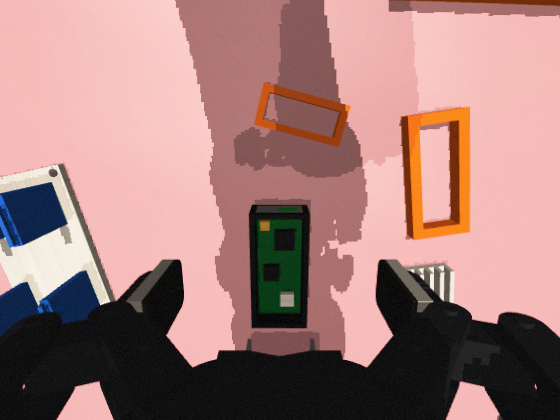

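The chassis is fully out at (279,267), clear of the bay. Now re-gripping across the middle and lifting.

```bash
python3 -m creep '[[[-1,-0.035,0,0,0,0,0],[-1,-0.0365,-0.0005,0.02,0,0,0],[-1,0,0,0.04,0,0,0],[-1,0,0,0.04,0,0,0],[-1,0,0,0.04,0,0,0],[-1,0,0,0.018,0,0,0],[-1,0,0,0.009,0,0,0],[-1,0,0,0,0,0,0]]]' 50
python3 -m creep '[[[0,0,0,0,0,0,0],[1,0,0,0,0,0,0],[1,0,0,0,0,0,0],[1,0,0,0,0,0,0],[1,0,0,0,0,0,0],[1,0,0,0,0,0,0],[1,0,0,0,0,0,0]]]'
python3 -m creep '[[[1,0,0,-0.01,0,0,0],[1,0,0,-0.02,0,0,0],[1,0,0,-0.03,0,0,0],[1,0,0,-0.03,0,0,0],[1,0,0,-0.03,0,0,0],[1,0,0,-0.02,0,0,0],[1,0,0,0,0,0,0]]]'
```

```text
clock: 8.15
position: [0.5349, 0.0216, 0.0057]
tool_rot: [-3.141, -0.003, 3.091]
force: [-0.1, -0.1, -0.8]
grip_width: 0.0853
finger_force: 0.0
clock: 8.85
position: [0.5364, 0.0218, 0.0085]
tool_rot: [3.141, 0.002, 3.091]
force: [-1.3, -0.7, 6.5]
grip_width: 0.055
finger_force: 53.7
clock: 9.55
position: [0.537, 0.0219, 0.1507]
tool_rot: [3.14, 0.005, 3.091]
force: [0.0, 0.8, -3.5]
grip_width: 0.0554
finger_force: 54.6
```

```bash
python3 -m creep '[[[1,0,0,-0.01,0,0,-5.8],[1,0,0,-0.01,0,0,-5.8],[1,0.0188,-0.03,0,0,0,0],[1,0.0188,-0.03,0,0,0,0],[1,0.0188,-0.03,0,0,0,0],[1,0.0188,-0.03,0,0,0,0],[1,0.0188,-0.03,0,0,0,0],[1,0.0188,-0.03,0,0,0,0],[1,0.0188,-0.03,0,0,0,0],[1,0.0188,-0.03,0,0,0,0]]]'
python3 -m creep '[[[1,0,0,0,0,0,0],[1,0,0,0,0,0,0]]]'
cat > fix.py <<'E'
from h import *
import sys
f=grab('wrist');save(f,sys.argv[1]);print(pose()[:3,3].round(4),np.degrees(observe()['tool_rot']).round(2))
p=cloud(f,np.ones((420,560),bool))
near=np.linalg.norm(p[:,:2]-[.515,-.224],axis=1)<.12
w=p[near&(p[:,2]>.062)&(p[:,2]<.085)];print('wall top',len(w),np.percentile(w[:,2],[5,50,95]).round(4),*rect(w))
im=f['image'].astype(int);blue=(im[...,2]>im[...,0]*1.5)&(im[...,2]>60)
w=cloud(f,blue);w=w[(np.linalg.norm(w[:,:2]-[.515,-.224],axis=1)<.12)&(w[:,2]>.074)&(w[:,2]<.085)];print('blue top',len(w),*rect(w))
for r in tip_of(f,'pocket')[:1]: print('pocket',r['confidence'],r['position'],at_z(f,r['position'],.01))
for r in outline_of(f,'chassis_centre')[:2]: print(r['confidence'],np.round(r['extent']))
E
python3 fix.py w3.png
```

```text
clock: 10.55
position: [0.4222, -0.2392, 0.167]
tool_rot: [3.141, -0.0, -2.989]
force: [1.3, 0.3, -4.0]
grip_width: 0.0553
finger_force: 54.4
clock: 10.75
position: [0.4227, -0.2385, 0.1669]
tool_rot: [3.141, -0.001, -2.991]
force: [0.8, 0.1, -4.2]
grip_width: 0.0556
finger_force: 54.5
[ 0.4232 -0.2377  0.167 ] [ 1.7997e+02 -2.0000e-02 -1.7130e+02]Traceback (most recent call last):
  File "fix.py", line 6, in <module>
    w=p[near&(p[:,2]>.062)&(p[:,2]<.085)];print('wall top',len(w),np.percentile(w[:,2],[5,50,95]).round(4),*rect(w))
                                                                  ~~~~~~~~~~~~~^^^^^^^^^^^^^^^^^^
    return _quantile_unchecked(
        a, q, axis, out, overwrite_input, method, keepdims, weights)
    return _ureduce(a,
                    func=_quantile_ureduce_func,
    ...<5 lines>...
                    overwrite_input=overwrite_input,
                    method=method)
    r = func(a, **kwargs)
    result = _quantile(arr,
                       quantiles=q,
    ...<2 lines>...
                       out=out,
                       weights=wgt)
    slices_having_nans = np.isnan(arr[-1, ...])
                                  ~~~^^^^^^^^^
IndexError: index -1 is out of bounds for axis 0 with size 0
```

View pics/w3.png

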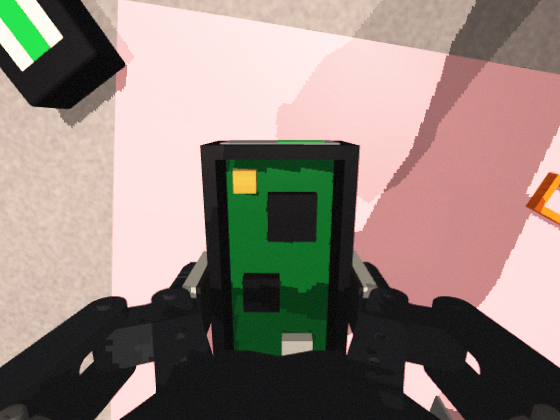

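The chassis hides the area toward the robot; the fixture is behind it, off-view. Shifting sideways for a clear view.

```bash
python3 -m creep '[[[1,-0.0284,0.0296,-0.008,0,0,0],[1,-0.0284,0.0296,-0.008,0,0,0],[1,-0.0284,0.0296,-0.008,0,0,0],[1,-0.0284,0.0296,-0.008,0,0,0],[1,-0.0284,0.0296,-0.008,0,0,0],[1,0,0,0,0,0,0],[1,0,0,0,0,0,0]]]'
python3 fix.py w4.png
```

```text
clock: 11.5
position: [0.5415, -0.0683, 0.2069]
tool_rot: [3.141, -0.001, -2.986]
force: [-0.7, -0.0, -4.6]
grip_width: 0.0549
finger_force: 54.8
[ 0.541  -0.0695  0.2069] [ 1.800e+02 -5.000e-02 -1.712e+02]
wall top 4876 [0.0637 0.072  0.0788] [ 0.5145 -0.2233] [0.1405 0.0778] 8.8
blue top 1864 [ 0.5146 -0.2236] [0.1362 0.0741] 8.6
pocket 0.6 [132.6, 141.4] [[ 0.51518481 -0.22615027  0.01      ]]
0.98 [278. 251. 162. 224.]
0.2 [348. 338.   4.  19.]
```

View pics/w4.png

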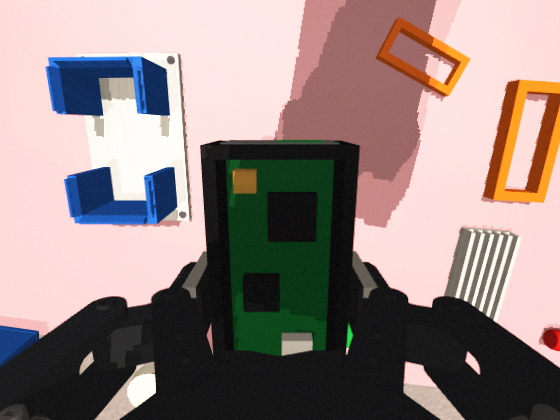

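Fixture clearly visible at (125,140), with all its walls. The chassis is held straight. Checking its offset in the hand.

```bash
cat > held.py <<'E'
from h import *
import sys
f=grab('wrist');P=pose()
for r in outline_of(f,sys.argv[1])[:1]:
    p=cloud(f,r['region']);q=(p-P[:3,3])@P[:3,:3]
    k=(q[:,2]>float(sys.argv[2]))&(q[:,2]<float(sys.argv[3]));q=q[k];print(len(q),'ztop',np.percentile(q[:,2],[5,50]).round(4),'x max',np.percentile(q[:,0],[98,99.7]).round(4),'y',np.percentile(q[:,1],[.5,99.5]).round(4),*rect(q))
E
python3 held.py chassis_centre -0.035 -0.020
```

```text
9040 ztop [-0.0292 -0.0281] x max [0.0598 0.0602] y [-0.0283  0.0276] [ 0.0152 -0.0005] [0.0906 0.0581] 0.7
```

```bash
python3 -m creep '[[[1,0.0099,-0.0296,0.01,0,0,0],[1,0.0099,-0.0296,0.01,0,0,0],[1,0.0099,-0.0296,0.015,0,0,0],[1,0.0099,-0.0296,0.02,0,0,0],[1,0.01,-0.0298,0.02,0,0,0],[1,0,0,0.02,0,0,0],[1,0,0,0,0,0,0],[1,0,0,0,0,0,0],[1,0,0,0,0,0,0]]]'; python3 -c "
from h import *
P=pose();print(P[:3,3].round(4),P[:3,:3].T@(np.array([.5147,-.2235,.09])-P[:3,3]),observe()['tool_rot'])"
```

```text
clock: 12.65
position: [0.5155, -0.2239, 0.1134]
tool_rot: [-3.141, 0.001, -2.989]
force: [0.1, -0.4, -2.9]
grip_width: 0.0548
finger_force: 54.7
[ 0.5155 -0.2239  0.1134] [0.00071183 0.00056869 0.02340495] [-3.14118627e+00  1.37078703e-03 -2.98876201e+00]
```

```bash
python3 -m creep '[[[1,0.0007,0.0006,0.015,0,0,0],[1,0,0,0.01,0,0,0],[1,0,0,0.01,0,0,0],[1,0,0,0.005,0,0,0],[1,0,0,0,0,0,0]]]'
python3 -m creep '[[[1,0,0,0.005,0,0,0],[1,0,0,0.005,0,0,0],[1,0,0,0,0,0,0]]]'
```

```text
clock: 13.15
position: [0.5138, -0.2238, 0.0718]
tool_rot: [3.141, -0.001, -2.989]
force: [0.5, -0.2, -3.1]
grip_width: 0.0555
finger_force: 54.9
clock: 13.45
position: [0.5137, -0.2238, 0.0618]
tool_rot: [3.141, -0.001, -2.99]
force: [-0.2, -0.4, -4.2]
grip_width: 0.0549
finger_force: 54.9
```

```bash
python3 -m creep '[[[1,0,0,0.01,0,0,0],[1,0,0,0.01,0,0,0],[1,0,0,0.01,0,0,0],[1,0,0,0.008,0,0,0],[1,0,0,0.003,0,0,0],[1,0,0,0.002,0,0,0],[1,0,0,0,0,0,0]]]'
```

```text
clock: 14.15
position: [0.5139, -0.2239, 0.0192]
tool_rot: [3.142, -0.0, -2.99]
force: [-0.5, 0.4, -2.6]
grip_width: 0.055
finger_force: 54.9
```

```bash
python3 -m creep '[[[1,0,0,0.001,0,0,0],[1,0,0,0.0005,0,0,0],[1,0,0,0,0,0,0]]]'
python3 -m creep '[[[0.3,0,0,0,0,0,0],[0,0,0,0,0,0,0],[-1,0,0,0,0,0,0],[-1,0,0,0,0,0,0],[-1,0,0,0,0,0,0]]]'
python3 -m creep '[[[-1,0,0,-0.01,0,0,0],[-1,0,0,-0.03,0,0,0],[-1,0,0,-0.04,0,0,0],[-1,0,0,-0.04,0,0,0],[-1,0,0,-0.04,0,0,0],[-1,0,0,0,0,0,0]]]'
```

```text
clock: 14.45
position: [0.5142, -0.224, 0.0185]
tool_rot: [-3.141, 0.001, -2.99]
force: [-2.7, 1.1, 5.6]
grip_width: 0.0552
finger_force: 56.1
clock: 14.95
position: [0.5142, -0.224, 0.018]
tool_rot: [-3.141, 0.0, -2.99]
force: [0.3, -0.5, -0.5]
grip_width: 0.0852
finger_force: 0.0
clock: 15.55
position: [0.516, -0.2249, 0.1835]
tool_rot: [-3.138, 0.007, -2.99]
force: [-0.8, 0.3, -0.3]
grip_width: 0.0853
finger_force: 0.0
```

```bash
python3 -m creep '[[[-1,-0.0026,0.0403,0,0,0,0],[-1,-0.0026,0.0403,0,0,0,0],[-1,-0.0026,0.0403,0,0,0,0],[-1,-0.0026,0.0403,0,0,0,0],[-1,-0.0026,0.0403,0,0,0,0],[-1,-0.0026,0.0403,0,0,0,0],[-1,-0.0026,0.0403,0,0,0,0],[-1,-0.0026,0.0403,0,0,0,0],[-1,-0.0026,0.0403,0,0,0,0],[-1,-0.0026,0.0403,0,0,0,0]]]'
python3 -m creep '[[[-1,0,0,0,0,0,0],[-1,0,0,0,0,0,0]]]'
python3 look.py w5.png spacer_centre:0.012:0.03 cover_centre:0.015:0.03
cat > topfix.py <<'E'
from h import *
for n in ['top','side']:
    f=grab(n);p=cloud(f,np.ones((420,560),bool));d=(p[:,:2]-[.5147,-.2235])@Rn.from_euler('z',8.7,degrees=True).as_matrix()[:2,:2]
    k=(abs(d[:,0])<.055)&(abs(d[:,1])<.024)
    print(n,'z in pocket',k.sum(),np.percentile(p[k,2],[5,25,50,75,95]).round(4))
    for s in(-1,1):
        e=k&(d[:,0]*s>.03);print(s,np.median(p[e,2]).round(4))
E
python3 topfix.py
```

```text
clock: 16.55
position: [0.4782, 0.1799, 0.1784]
tool_rot: [3.142, 0.0, -2.99]
force: [1.1, 0.8, 0.3]
grip_width: 0.0852
finger_force: 0.0
clock: 16.75
position: [0.4784, 0.1789, 0.178]
tool_rot: [-3.141, 0.0, -2.988]
force: [0.4, -1.0, -0.1]
grip_width: 0.0853
finger_force: 0.0
tcp [0.4786 0.1778 0.178 ] rpy [-179.98   -0.   -171.3 ] cam [0.413 0.168 0.321] [ 0.26  0.04 -0.97]
spacer_centre 0.92 [154.  80. 103.  77.] z [0.0122 0.0129 0.0138] [0.3906 0.0504] [0.0819 0.0366] 73.5 [0.3627 0.0068] [0.4195 0.0935]
spacer_centre 0.87 [396.  14. 138.  26.] z [0.0151 0.0259 0.0274] [0.3048 0.2557] [0.0944 0.016 ] -83.5 [0.2916 0.208 ] [0.308  0.3023]
spacer_centre 0.7 [283. 169.  66. 131.] z [0.0178 0.0188 0.0197] [0.4532 0.1794] [0.1189 0.055 ] 5.8 [0.3918 0.1466] [0.5141 0.211 ]
top z in pocket 593 [0.0244 0.0278 0.0312 0.0346 0.0449]
-1 0.0318
1 0.0315
side z in pocket 439 [0.0266 0.0285 0.0306 0.0352 0.0452]
-1 0.0434
1 0.0304
```

View pics/w5.png

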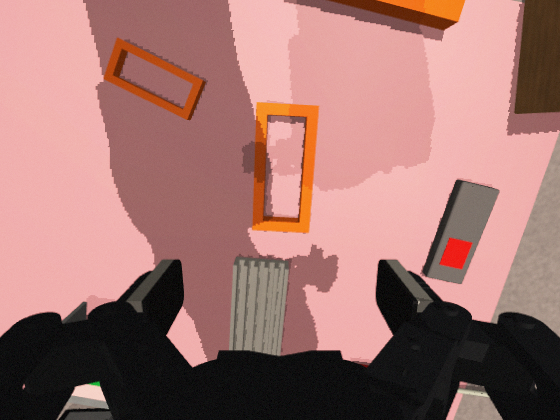

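The spacer is at (284,167), the middle-sized one, unobstructed. The chassis reads level in the pocket. Gripping the spacer.

```bash
python3 -m creep '[[[-1,0,0,0,0,0,3],[-1,0.0254,0.0037,0.02,0,0,0],[-1,0,0,0.04,0,0,0],[-1,0,0,0.04,0,0,0],[-1,0,0,0.04,0,0,0],[-1,0,0,0.022,0,0,0],[-1,0,0,0.010,0,0,0],[-1,0,0,0.003,0,0,0],[-1,0,0,0,0,0,0]]]' 35
python3 -m creep '[[[0,0,0,0,0,0,0],[1,0,0,0,0,0,0],[1,0,0,0,0,0,0],[1,0,0,0,0,0,0],[1,0,0,0,0,0,0],[1,0,0,0,0,0,0],[1,0,0,0,0,0,0]]]'
```

```text
clock: 17.9
position: [0.4534, 0.1794, 0.0034]
tool_rot: [3.141, 0.001, -3.042]
force: [0.1, 0.4, 0.1]
grip_width: 0.0855
finger_force: 0.0
clock: 18.6
position: [0.4536, 0.1798, 0.0038]
tool_rot: [3.141, 0.002, -3.042]
force: [-1.4, -1.2, 13.0]
grip_width: 0.0549
finger_force: 34.5
```

```bash
python3 -m creep '[[[1,0,0,-0.01,0,0,0],[1,0,0,-0.03,0,0,0],[1,0,0,-0.04,0,0,0],[1,0,0,-0.04,0,0,0],[1,0,0,-0.03,0,0,0],[1,0,0,0,0,0,0],[1,0,0,0,0,0,0]]]'
python3 held.py spacer_centre -0.025 -0.008; python3 -c "
from h import *
P=pose();print(P[:3,3].round(4),P[:3,:3].T@(np.array([.5147,-.2235,.13])-P[:3,3]),observe()['tool_rot'])"
```

```text
clock: 19.3
position: [0.4531, 0.1797, 0.1537]
tool_rot: [3.141, 0.002, -3.042]
force: [0.5, 0.4, -1.0]
grip_width: 0.0549
finger_force: 39.2
[0.4525 0.1793 0.1522] [-0.02183199 -0.40701052  0.02237304] [-3.14118015e+00 -1.06239454e-03 -3.04187363e+00]Traceback (most recent call last):
  File "held.py", line 6, in <module>
    k=(q[:,2]>float(sys.argv[2]))&(q[:,2]<float(sys.argv[3]));q=q[k];print(len(q),'ztop',np.percentile(q[:,2],[5,50]).round(4),'x max',np.percentile(q[:,0],[98,99.7]).round(4),'y',np.percentile(q[:,1],[.5,99.5]).round(4),*rect(q))
                                                                                         ~~~~~~~~~~~~~^^^^^^^^^^^^^^^
    return _quantile_unchecked(
        a, q, axis, out, overwrite_input, method, keepdims, weights)
    return _ureduce(a,
                    func=_quantile_ureduce_func,
    ...<5 lines>...
                    overwrite_input=overwrite_input,
                    method=method)
    r = func(a, **kwargs)
    result = _quantile(arr,
                       quantiles=q,
    ...<2 lines>...
                       out=out,
                       weights=wgt)
    slices_having_nans = np.isnan(arr[-1, ...])
                                  ~~~^^^^^^^^^
IndexError: index -1 is out of bounds for axis 0 with size 0
```

```bash
cat > held.py <<'E'
from h import *
import sys
f=grab('wrist');P=pose();save(f,'held.png')
p=cloud(f,np.ones((420,560),bool));q=(p-P[:3,3])@P[:3,:3]
k=(q[:,2]>float(sys.argv[1]))&(q[:,2]<float(sys.argv[2]))&(abs(q[:,1])<.04)&(q[:,0]>.015)&(q[:,0]<.09);q=q[k]
print(len(q),'ztop',np.percentile(q[:,2],[5,50]).round(4),'x max',np.percentile(q[:,0],[98,99.7]).round(4),'y',np.percentile(q[:,1],[.5,99.5]).round(4),*rect(q))
for a in (.02,.03,.04,.05): 
    s=q[abs(q[:,0]-a)<.004]; print(a,np.median(s[:,2]).round(4),s[:,1].min().round(4),s[:,1].max().round(4))
E
python3 held.py -0.025 -0.003
```

```text
8476 ztop [-0.0161 -0.0151] x max [0.0605 0.0606] y [-0.0284  0.0274] [ 0.0378 -0.0004] [0.0566 0.0457] -90.0
0.02 -0.015 -0.0287 0.0276
0.03 -0.015 -0.0285 0.0277
0.04 -0.015 -0.0286 0.0277
0.05 -0.0151 -0.0287 0.0278
```

```bash
python3 -m creep '[[[1,-0.0024,-0.040,0,0,0,0],[1,-0.0024,-0.045,0,0,0,0],[1,-0.0024,-0.045,0,0,0,0],[1,-0.0024,-0.045,0,0,0,0],[1,-0.0024,-0.045,0,0,0,0],[1,-0.0024,-0.045,0,0,0,0],[1,-0.0024,-0.045,0,0,0,0],[1,-0.0024,-0.045,0,0,0,0],[1,-0.0024,-0.040,0,0,0,0],[1,0,-0.012,0,0,0,-3]]]'
python3 -m creep '[[[1,0,0,0.02,0,0,0],[1,0,0,0.01,0,0,0],[1,0,0,0,0,0,0],[1,0,0,0,0,0,0]]]'; python3 -c "
from h import *
P=pose();print(P[:3,3].round(4),P[:3,:3].T@(np.array([.5145,-.2236,.049])-P[:3,3]),np.degrees(observe()['tool_rot']))"
```

```text
clock: 20.45
position: [0.5141, -0.2278, 0.1515]
tool_rot: [-3.141, -0.002, -2.994]
force: [0.1, 1.7, -1.1]
grip_width: 0.0546
finger_force: 39.2
clock: 20.85
position: [0.5149, -0.2228, 0.1226]
tool_rot: [3.141, -0.001, -2.989]
force: [0.5, -0.5, -0.7]
grip_width: 0.055
finger_force: 39.2
[ 0.5149 -0.2228  0.1226] [ 0.00042721 -0.0007251   0.07361438] [ 1.79974588e+02 -5.08623997e-02 -1.71267729e+02]
```

Down 0.0736, slowly at the end.

```bash
python3 -m creep '[[[1,0.0004,-0.0007,0.015,0,0,0],[1,0,0,0.015,0,0,0],[1,0,0,0.01,0,0,0],[1,0,0,0.005,0,0,0],[1,0,0,0.005,0,0,0],[1,0,0,0,0,0,0]]]'
python3 -m creep '[[[1,0,0,0.008,0,0,0],[1,0,0,0.008,0,0,0],[1,0,0,0.003,0,0,0],[1,0,0,0.002,0,0,0],[1,0,0,0,0,0,0]]]'
```

```text
clock: 21.45
position: [0.5146, -0.224, 0.0727]
tool_rot: [3.141, -0.0, -2.99]
force: [-0.2, 0.1, -1.2]
grip_width: 0.0548
finger_force: 39.2
clock: 21.95
position: [0.5146, -0.224, 0.0516]
tool_rot: [3.141, -0.0, -2.99]
force: [0.2, 0.4, -1.7]
grip_width: 0.0549
finger_force: 39.2
```

```bash
python3 -m creep '[[[1,0,0,0.001,0,0,0],[1,0,0,0.001,0,0,0],[1,0,0,0,0,0,0]]]'; python3 -m creep '[[[1,0,0,0.001,0,0,0],[1,0,0,0,0,0,0]]]'
```

```text
clock: 22.25
position: [0.5148, -0.2241, 0.05]
tool_rot: [-3.141, 0.0, -2.99]
force: [0.2, 0.7, 0.1]
grip_width: 0.0549
finger_force: 39.3
clock: 22.45
position: [0.5148, -0.2241, 0.0499]
tool_rot: [-3.141, 0.001, -2.99]
force: [-5.3, 4.1, 22.4]
grip_width: 0.0549
finger_force: 41.7
```

```bash
python3 -m creep '[[[0.3,0,0,0,0,0,0],[0,0,0,0,0,0,0],[-1,0,0,0,0,0,0],[-1,0,0,0,0,0,0],[-1,0,0,0,0,0,0],[-1,0,0,-0.01,0,0,0],[-1,0,0,-0.04,0,0,0],[-1,0,0,-0.04,0,0,0],[-1,0,0,-0.04,0,0,0],[-1,0,0,0,0,0,0]]]'
python3 -m creep '[[[-1,-0.0184,0.0376,0,0,0,0],[-1,-0.0184,0.0376,0,0,0,0],[-1,-0.0184,0.0376,0,0,0,0],[-1,-0.0184,0.0376,0,0,0,0],[-1,-0.0184,0.0376,0,0,0,0],[-1,-0.0184,0.0376,0,0,0,0],[-1,-0.0184,0.0376,0,0,0,0],[-1,-0.0184,0.0376,0,0,0,0],[-1,-0.0184,0.0376,0,0,0,0],[-1,-0.0184,0.0376,0,0,0,0]]]'
python3 -m creep '[[[-1,0,0,0,0,0,0],[-1,0,0,0,0,0,0]]]'
python3 look.py w6.png cover_centre:0.015:0.03; python3 topfix.py
```

```text
clock: 23.45
position: [0.5167, -0.225, 0.1844]
tool_rot: [-3.138, 0.007, -2.99]
force: [-0.0, -0.6, -1.5]
grip_width: 0.0857
finger_force: 0.0
clock: 24.45
position: [0.6398, 0.1771, 0.1793]
tool_rot: [-3.141, 0.0, -2.99]
force: [0.6, 0.6, 0.2]
grip_width: 0.0856
finger_force: 0.0
clock: 24.65
position: [0.6394, 0.1764, 0.1787]
tool_rot: [-3.141, -0.001, -2.988]
force: [0.7, -0.4, -0.3]
grip_width: 0.0851
finger_force: 0.0
tcp [0.6395 0.175  0.1789] rpy [-1.7997e+02 -2.0000e-02 -1.7129e+02] cam [0.574 0.165 0.322] [ 0.26  0.04 -0.97]
cover_centre 0.7 [286. 165.  73. 131.] z [0.0215 0.0228 0.0237] [0.6108 0.1753] [0.1184 0.0558] 4.1 [0.5514 0.1438] [0.6705 0.2059]
top z in pocket 607 [0.0257 0.0297 0.0356 0.0627 0.0674]
-1 0.042
1 0.0451
side z in pocket 569 [0.0273 0.0301 0.0499 0.063  0.0657]
-1 0.0636
1 0.0509
```

View pics/w6.png

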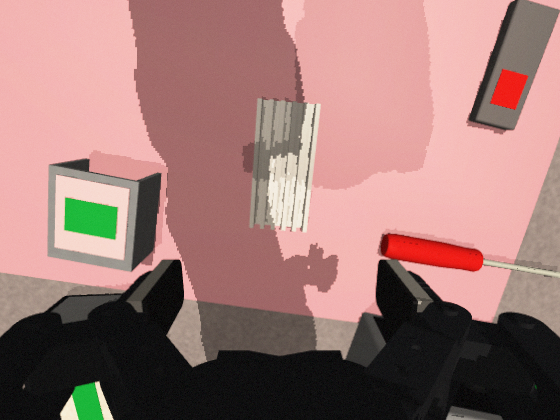

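The cover is at (285,165), clear for the fingers; the spacer reads 63–64 mm high, as it should. Gripping the cover.

```bash
python3 -m creep '[[[-1,0,0,0,0,0,4.4],[-1,0.0286,0.0025,0.02,0,0,0],[-1,0,0,0.04,0,0,0],[-1,0,0,0.04,0,0,0],[-1,0,0,0.04,0,0,0],[-1,0,0,0.022,0,0,0],[-1,0,0,0.010,0,0,0],[-1,0,0,0.003,0,0,0],[-1,0,0,0,0,0,0]]]' 45
python3 -m creep '[[[0,0,0,0,0,0,0],[1,0,0,0,0,0,0],[1,0,0,0,0,0,0],[1,0,0,0,0,0,0],[1,0,0,0,0,0,0],[1,0,0,0,0,0,0],[1,0,0,0,0,0,0]]]'
python3 -m creep '[[[1,0,0,-0.01,0,0,0],[1,0,0,-0.03,0,0,0],[1,0,0,-0.04,0,0,0],[1,0,0,-0.04,0,0,0],[1,0,0,-0.03,0,0,0],[1,0,0,0,0,0,0],[1,0,0,0,0,0,0]]]'
python3 held.py -0.03 -0.006;python3 -c "
from h import *
P=pose();print(P[:3,3].round(4),P[:3,:3].T@(np.array([.5145,-.2236,.13])-P[:3,3]),np.degrees(observe()['tool_rot']))"
```

```text
clock: 25.75
position: [0.6115, 0.1756, 0.0046]
tool_rot: [3.141, 0.001, -3.067]
force: [0.3, 0.8, -0.6]
grip_width: 0.0853
finger_force: 0.0
clock: 26.45
position: [0.6116, 0.176, 0.0051]
tool_rot: [3.141, 0.002, -3.067]
force: [-1.7, -0.8, 10.8]
grip_width: 0.055
finger_force: 46.6
clock: 27.15
position: [0.6109, 0.1759, 0.1546]
tool_rot: [3.141, 0.001, -3.066]
force: [1.1, -0.3, -2.8]
grip_width: 0.0546
finger_force: 49.9
8726 ztop [-0.0197 -0.0185] x max [0.0591 0.0596] y [-0.0282  0.0276] [ 0.0373 -0.0003] [0.0565 0.0447] -89.9
0.02 -0.0185 -0.0286 0.0279
0.03 -0.0185 -0.0285 0.0278
0.04 -0.0185 -0.0284 0.0279
0.05 -0.0185 -0.0286 0.0279
[0.6105 0.1757 0.1535] [ 0.12571099 -0.39098437  0.02361162] [-1.79992541e+02 -3.78475932e-02 -1.75685302e+02]
```

```bash
python3 -m creep '[[[1,0.0126,-0.0391,0,0,0,0],[1,0.0126,-0.0391,0,0,0,0],[1,0.0126,-0.0391,0,0,0,0],[1,0.0126,-0.0391,0,0,0,0],[1,0.0126,-0.0391,0,0,0,0],[1,0.0126,-0.0391,0,0,0,0],[1,0.0126,-0.0391,0,0,0,0],[1,0.0126,-0.0391,0,0,0,0],[1,0.0126,-0.0391,0,0,0,0],[1,0.0123,-0.0391,0,0,0,-4.4]]]'
python3 -m creep '[[[1,0,0,0.02,0,0,0],[1,0,0,0.01,0,0,0],[1,0,0,0,0,0,0],[1,0,0,0,0,0,0]]]'; python3 -c "
from h import *
P=pose();print(P[:3,3].round(4),P[:3,:3].T@(np.array([.5145,-.2237,.0685])-P[:3,3]),np.degrees(observe()['tool_rot']))"
```

```text
clock: 28.2
position: [0.5136, -0.2247, 0.1526]
tool_rot: [3.141, -0.002, -2.989]
force: [0.9, 0.3, -2.4]
grip_width: 0.0548
finger_force: 49.8
clock: 28.6
position: [0.5151, -0.2224, 0.1235]
tool_rot: [3.141, -0.001, -2.988]
force: [0.4, -0.3, -2.3]
grip_width: 0.0546
finger_force: 49.8
[ 0.5151 -0.2224  0.1235] [ 0.00074282 -0.00123658  0.05502778] [ 1.79958104e+02 -5.18600319e-02 -1.71213350e+02]
```

```bash
python3 -m creep '[[[1,0.0005,-0.0007,0.015,0,0,0],[1,0,0,0.015,0,0,0],[1,0,0,0.007,0,0,0],[1,0,0,0.005,0,0,0],[1,0,0,0,0,0,0]]]'
python3 -m creep '[[[1,0,0,0.004,0,0,0],[1,0,0,0.004,0,0,0],[1,0,0,0.002,0,0,0],[1,0,0,0,0,0,0]]]'
```

```text
clock: 29.1
position: [0.5147, -0.2239, 0.0818]
tool_rot: [3.141, -0.0, -2.989]
force: [-0.8, -0.0, -3.5]
grip_width: 0.0549
finger_force: 49.7
clock: 29.5
position: [0.5145, -0.2243, 0.0716]
tool_rot: [3.141, -0.0, -2.99]
force: [0.3, -0.1, -3.7]
grip_width: 0.0548
finger_force: 49.8
```

```bash
python3 -m creep '[[[1,0,0,0.001,0,0,0],[1,0,0,0.001,0,0,0],[1,0,0,0,0,0,0]]]'; python3 -m creep '[[[1,0,0,0.001,0,0,0],[1,0,0,0,0,0,0]]]'
```

```text
clock: 29.8
position: [0.5145, -0.2243, 0.0697]
tool_rot: [3.142, -0.0, -2.99]
force: [1.3, 0.0, -3.6]
grip_width: 0.055
finger_force: 49.8
clock: 30.0
position: [0.5147, -0.2244, 0.0691]
tool_rot: [-3.141, 0.0, -2.99]
force: [-0.8, 1.4, 3.8]
grip_width: 0.055
finger_force: 50.6
```

Seated (contact at 0.069, as expected). Release, back off, check.

```bash
python3 -m creep '[[[0.3,0,0,0,0,0,0],[0,0,0,0,0,0,0],[-1,0,0,0,0,0,0],[-1,0,0,0,0,0,0],[-1,0,0,0,0,0,0],[-1,0,0,-0.01,0,0,0],[-1,0,0,-0.04,0,0,0],[-1,0,0,-0.04,0,0,0],[-1,0,0,-0.04,0,0,0],[-1,0,0,0,0,0,0]]]'
python3 -m creep '[[[-1,-0.03,0.02,0,0,0,0],[-1,-0.03,0.02,0,0,0,0],[-1,-0.02,0.01,0,0,0,0],[-1,0,0,0,0,0,0],[-1,0,0,0,0,0,0]]]'
python3 topfix.py; python3 - <<'E'
from h import *
f=grab('wrist');save(f,'w7.png');p=cloud(f,np.ones((420,560),bool))
d=(p[:,:2]-[.5147,-.2235])@Rn.from_euler('z',8.7,degrees=True).as_matrix()[:2,:2]
k=(abs(d[:,0])<.07)&(abs(d[:,1])<.04)&(p[:,2]>.0815);print(*rect(np.c_[d[k],p[k,2]]))
for s in[(a,b) for a in(-1,1) for b in(-1,1)]:
    e=k&(d[:,0]*s[0]>.03)&(d[:,1]*s[1]>.01);print(s,e.sum(),np.median(p[e,2]).round(4))
E
```

```text
clock: 31.0
position: [0.5166, -0.2252, 0.2045]
tool_rot: [-3.138, 0.007, -2.99]
force: [0.2, -0.1, -0.1]
grip_width: 0.0855
finger_force: 0.0
clock: 31.5
position: [0.5858, -0.1628, 0.1989]
tool_rot: [-3.141, -0.0, -2.989]
force: [-0.6, 0.2, -0.3]
grip_width: 0.0853
finger_force: 0.0
top z in pocket 141 [0.5554 0.6015 0.6063 0.6087 0.6108]
-1 nan
1 0.6036
side z in pocket 2848 [0.0752 0.3957 0.5168 0.5597 0.598 ]
-1 0.0819
1 0.5025
[0.0046 0.0052] [0.1308 0.0696] -0.0
(-1, -1) 657 0.0864
(-1, 1) 576 0.0866
(1, -1) 3889 0.2714
(1, 1) 9824 0.2878
  return _methods._mean(a, axis=axis, dtype=dtype,
  ret = ret.dtype.type(ret / rcount)
```

View pics/w7.png

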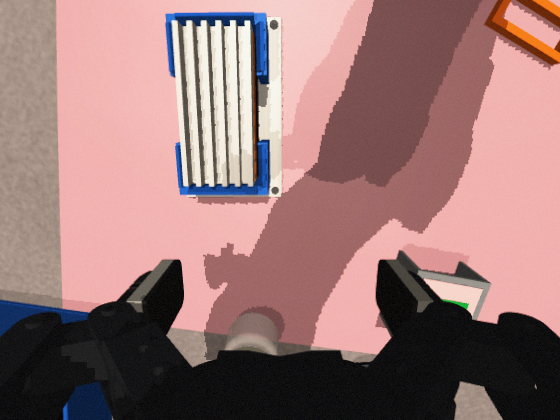

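The cover sits square between all four wall corners at (217,105). I'll check the far-end height, then hand in.

```bash
python3 - <<'E'
from h import *
f=grab('wrist');p=cloud(f,np.ones((420,560),bool))
d=(p[:,:2]-[.5147,-.2235])@Rn.from_euler('z',8.7,degrees=True).as_matrix()[:2,:2]
k=(abs(d[:,0])<.07)&(abs(d[:,1])<.04)&(p[:,2]>.0815)&(p[:,2]<.1);print(*rect(np.c_[d[k],p[k,2]]))
h=[np.median(p[k&(d[:,0]*a>.03)&(d[:,1]*b>.01),2]) for a in(-1,1) for b in(-1,1)];print(np.round(h,4))
if max(h)-min(h)<.003 and max(h)<.089: print(job_done())
E
```

```text
[-0.0003 -0.0012] [0.1207 0.0568] -0.2
[0.0863 0.0866 0.0865 0.0867]
the job is handed in; nothing more can be done
None
```

The job is handed in: chassis, spacer and cover are stacked in the fixture pocket, with the cover level at 86–87 mm at all four corners, square to 0.2°, and the arm clear after about 32 s of the 72 s allowed.

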